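# Close the storage box and hold the stamp ready over its label

### The arm

A 6-joint arm with a two-finger parallel gripper is mounted at the origin on the work surface. World frame = base frame: x ahead of the robot, y to its left, z up, the work surface at z = 0. Lengths are in m, angles in rad, forces in N, time in s.
With the tool pointing down it reaches from about 0.225 to 0.725 m from the base axis. Payload 3.1 kg.
Tool frame: the origin (TCP) lies midway between the tips of the shut fingers; the grasp point (between the pads) lies 19 mm behind it; z points along the fingers, y is the direction in which the jaws open and shut (so a half turn about z gives the same grasp; the last joint's range is limited). The gripper opens to 85 mm and grips with 20 to 120 N. Pads are 22 mm wide; open, the fingers measure 114 mm over their backs; the gripper's body (76 mm by 85 mm) begins 54 mm behind the grasp point. The pads swing forward as they close: fully open they stand 13 mm farther back than shut.
Start: joints at [1.114, 0.048, 0.099, 1.622, 0, 1.443], TCP at [0.17, 0.497, 0.197] pointing down, gripper open.
Joint ranges: [-2.91, 2.91], [-0.99, 1.94], [-1.21, 1.42], [-2.12, 2.29], [-1.49, 1.47], [-3.14, 3.14]. Speed limits (rad/s): [2.79, 2.79, 3.14, 3.14, 3.14, 3.14].

### API

Orientations are given as a rotation vector (axis times angle).
In Python, from station import manip gives the robot as it stands.
- The arm moves only by the shell command python3 -m pendant 'ROWS' [OPENING]. ROWS is JSON, a list of rows, each a list of 6 numbers: the shift along the world's x, y, z in m, then the turn, a rotation vector about the world's x, y, z in rad. A call has 1 to 8 rows; each row is the pose to reach, as a shift and turn from the pose measured when the call began; what a row does not reach only later rows make up. A row lasts 1/12 s, in which the tool goes at most 41.7 mm and 7.16 degrees, less where a joint would pass 70% of its speed; a pose out of reach is approached as far as the arm can. A call with a gripper value outside its range is refused whole. OPENING is the closure, from -1 (fully open) to 1 (shut), set as the call begins (- or left out, the last holds). The fingers move at their own pace and stop on an object; the grip force is fixed at half the most. Time passes only in rows, so rows that repeat a pose let the fingers close. It gives the time, the measured TCP pose, the force and the opening at its end, in the units of the state.
- manip.get_state(): the state, without advancing time (a new reading comes with each control period).
- manip.read_camera(name): name is "side" or "top"; returns (picture, depth): 400x640x3 uint8, red, green, blue; 400x640 float32, m along the optical axis (not along the pixel's ray), 0 where there is no reading.
- manip.camera_params(name): a dict with "fovy" (degrees; the focal length in pixels is half the picture's height over the tangent of half this angle, whatever the lens; pixels are square), "cx", "cy" (the principal point, pixels), "k1" (the pictures are not rectified: a ray, as slopes to the right and down, at radius r is drawn at 1 + k1 r^2 times it, then the intrinsics apply), "R" (3x3) and "t" (3): a world point X has camera coordinates R X + t. Camera axes: x right, y down, z forward; pixel columns grow to the right and rows downward; lengths in m; the calibration is good to about 2 mm. A picture is of the moment at which its call begins. camera_params takes no time and is no camera call.
- manip.hand_in(): hands the job in, once; it reports no verdict.
The state is a dict: "time": time; "joint_positions": joint angles; "joint_velocities": joint speeds; "tau": joint torques, N m; "ee_pos": TCP position; "eef_rot": TCP orientation; "ft_force": force on the tool from outside, world axes, zero at the start; "ft_torque": the same for the moment, N m; "width": finger opening in m.
Only numpy, scipy, OpenCV 4.12 (cv2) and the standard library are available. Lean on these libraries where they do the work, as an engineer would, in place of code of your own. Each camera call takes 0.05 s, during which the arm holds its last target. There are 200 camera calls.

### The job

Lower the storage box's hinged lid until it is fully closed, without slamming it; only then take the hand stamp from its tray, lift it over the row of cartons in the rack and bring it above the white label on the lid. Finish still holding the stamp there, upright and at rest, about a centimetre above the label, centred on it and with its long side along the label's long side, so that a colleague can check the position before it is pressed. The stamp must never touch the box or lid, and leave the rack and the other things on the table alone.

Things in the scene. Friction and masses are not known exactly. Their poses are not given: they have to be found in the camera images.
- box: Fixed open cardboard storage box, 200 x 200 mm and 100 mm high, walls 5 mm, its hinged lid on its far rim. Origin at the centre of its underside on the table; its x axis points to the hinge side, y along the hinge, z up. It stands left or right of the rack.
- lid (a joint): Angle of the lid in rad: 0 closed (level), growing as it opens, up to 1.6; starts at 0.6 to 1.15. The hinge is stiff: the lid stays where it is left and must be pressed down all the way (1 to 2 N on its outer face near the free edge). Cardboard plate 8 mm thick, 208 mm along the hinge, 203 mm from hinge to free edge, where a 3 mm lip hangs 22 mm below its underside.
- lid_hinge (a point): Point on the hinge line, middle of the lid's width, at the underside of the lid (100 mm above the table). Axes move with the lid: y along the hinge, -x from the hinge to the free edge, z out of the lid's outer face (up when closed).
- label (a point): Centre of the white paper label on the outer face of the lid, on its surface (100 mm from the hinge, 109 mm above the table when closed). The label is a rectangle 90 mm (its y axis, along the hinge) by 60 mm (its x axis); z points out of the lid. Moves with the lid.
- stamp_mid (a point): Centre of the loose hand stamp (about 0.12 kg, 70 mm high), 35 mm above its flat underside. Wooden foot 60 mm long (its y axis) x 40 mm (x), 20 mm high, rubber face underneath; on it a black block handle 40 mm (y) x 22 mm (x), from 15 mm below this point to 35 mm above it. Grip it across the 22 mm. z up. Either way round is right over the label.
- tray: Fixed shallow grey tray, 140 mm (y) x 110 mm (x), 12 mm high, walls and floor 4 mm, in which the stamp stands. Origin at the centre of its underside on the table.
- rack: Fixed grey steel file rack with two cartons on edge, a row standing between the tray and the box: 360 mm long (its x axis), 64 mm wide (y), 130 mm high. Origin at the centre of its underside on the table. Not to be touched.
- tub: Bystander: loose blue plastic tub with a lid, 78 mm across, 87 mm high, standing at the far side of the table. Origin at the centre of its underside.
- carton: Bystander: loose flat cream carton, 90 x 130 mm, 45 mm high, at the far side of the table. Origin at the centre of its underside.
- tape: Bystander: loose pale roll of packing tape lying flat, 100 mm across, 48 mm high, at the far side of the table. Origin at the centre of its underside.
There are look-alikes about, which are no part of the job. What is shaped like the part that bears stamp_mid but blue, purple or yellow is not meant.

How it is judged:
By the outcome, as a careful person would: the job done as asked, in the order asked, and still so for the second after the job is handed in, while the arm keeps its last pose, push and grip.
It also fails if it takes over 67 s, if anything falls off the work surface, if the arm or the gripper's body presses on something with over 40 N, if the wrist force passes 120 N, or if a joint passes its speed limit or range.

## Working session

There is one attempt and no reset: what is moved stays moved. The work goes in short steps, Python scripts to look and compute and a shell command to move; the robot and the scene stay as the last step left them, time stands still between calls to the robot, and variables do not carry over. Pictures are saved under pics/ and viewed, about 8 in all and at most 12, crops included, and the job is handed in when it is done.

```bash
ls; mkdir -p pics
cat > h.py <<'E'
import numpy as np, cv2
from station import manip
def snap(n,fn=None):
    im,d=manip.read_camera(n)
    np.save(f'pics/{n}_d.npy',d); cv2.imwrite(f'pics/{n}_rgb.png',im[:,:,::-1])
    if fn: cv2.imwrite('pics/'+fn,im[:,:,::-1])
    return im,d
def K(n):
    p=manip.camera_params(n); f=200/np.tan(np.radians(p['fovy'])/2)
    return p,f
def world(n,d):
    p,f=K(n); v,u=np.mgrid[0:400,0:640].astype(float)
    xd=(u-p['cx'])/f; yd=(v-p['cy'])/f; x,y=xd.copy(),yd.copy()
    for _ in range(20):
        s=1+p['k1']*(x*x+y*y); x,y=xd/s,yd/s
    P=np.stack([x*d,y*d,d],-1)
    W=(P-np.array(p['t']))@np.array(p['R']); W[d<=0]=np.nan
    return W
def load(n): return world(n,np.load(f'pics/{n}_d.npy'))
E
python3 - <<'E'
from h import *
for n in('side','top'):
    snap(n,n+'0.png'); p,f=K(n); print(n,p,f)
print(manip.get_state())
E
```

```text
pics
side {'fovy': 55.379574552859516, 'cx': 319.33180268134265, 'cy': 201.41717245778378, 'k1': 0.012870363552106693, 'R': array([[ 0.82264435, -0.56816662,  0.02104685],
       [-0.28282592, -0.44105344, -0.85175194],
       [ 0.4932198 ,  0.69473632, -0.52352236]]), 't': array([-0.45601612,  0.24500812,  0.54781026])} 381.10890285086003
top {'fovy': 53.429615091937215, 'cx': 314.9291744389346, 'cy': 196.05132145838868, 'k1': -0.10049223050690816, 'R': array([[-0.00875765, -0.99988177,  0.01263889],
       [-0.98282671,  0.00627708, -0.18442412],
       [ 0.18432298, -0.01403696, -0.98276549]]), 't': array([0.04886251, 0.58596428, 0.93565416])} 397.3998446349869
{'time': 0.1, 'joint_positions': array([1.11424981e+00, 4.86694967e-02, 9.77467530e-02, 1.62199334e+00,
       2.62572516e-06, 1.44303058e+00]), 'joint_velocities': array([ 0.00062927, -0.00232576,  0.00375548, -0.00047909, -0.00023518,
        0.00015284]), 'tau': array([ 2.34952277e-03, -3.39851224e+01,  3.20935857e+01,  1.58633402e-02,
       -2.56529620e-04, -1.53736198e-05]), 'ee_pos': array([0.16923417, 0.49631779, 0.19593414]), 'eef_rot': array([-0.51402408, -3.09863228,  0.0031868 ]), 'ft_force': array([ 0.78668911,  0.13952816, -0.00431238]), 'ft_torque': array([ 0.0449464 ,  0.03203507, -0.00666692]), 'width': 0.08533141882904499}
```

View pics/top0.png

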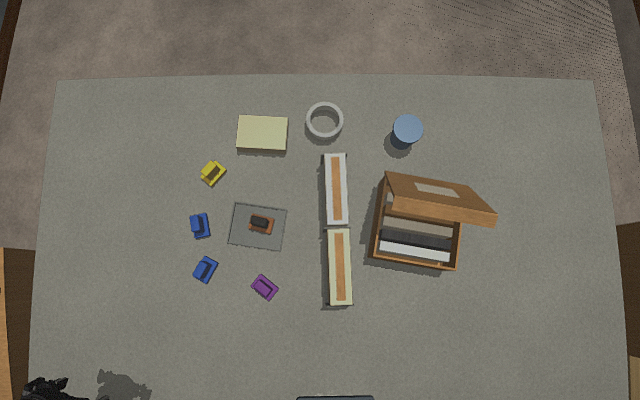

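View pics/side0.png

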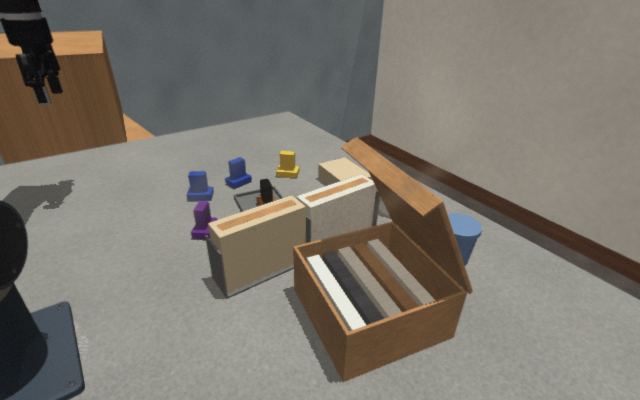

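The top view shows the wooden stamp with its black handle at (261,223), in the grey tray at (257,227). The look-alikes are yellow (212,173), blue (200,225) and (205,269), and purple (264,287). Only the one at (261,223) is wood/black and standing in the tray. The box is at (415,230) with its lid open and the hinge on the far side. The rack runs between them at x≈335. Next I'll measure and make one confirming crop.

Run:
```python
from h import *
im=cv2.imread('pics/top_rgb.png'); c=im[195:260,220:300]
l=im[160:280,360:510]
a=cv2.resize(c,(640,520),interpolation=cv2.INTER_CUBIC); b=cv2.resize(l,None,fx=5,fy=5,interpolation=cv2.INTER_CUBIC)
cv2.imwrite('pics/c1.png',a); cv2.imwrite('pics/c2.png',b)
W=load('top'); hsv=cv2.cvtColor(im,cv2.COLOR_BGR2HSV)
sub=np.zeros((400,640),bool); sub[200:250,230:290]=1
Z=W[:,:,2]
m=sub&(Z>.055); P=W[m]; print('handle top n',m.sum(),P.mean(0),P.min(0),P.max(0),cv2.minAreaRect((P[:,:2]*1000).astype(np.float32)))
m=sub&(Z>.012)&(Z<.05)&(hsv[:,:,1]>90); P=W[m]; print('foot',m.sum(),np.median(P,0)); 
m=sub&(Z>.016); P=W[m]; print('stamp all',cv2.minAreaRect((P[:,:2]*1000).astype(np.float32)))
m=np.zeros((400,640),bool);m[195:260,220:300]=1;m&=(Z>.009)&(Z<.016); P=W[m]; print('tray rim',cv2.minAreaRect((P[:,:2]*1000).astype(np.float32)))
m=np.zeros((400,640),bool);m[140:320,310:365]=1;m&=(Z>.11); P=W[m]; print('rack top',P.max(0),cv2.minAreaRect((P[:,:2]*1000).astype(np.float32)))
# box rim
m=np.zeros((400,640),bool);m[160:290,360:510]=1
r=m&(abs(Z-.1)<.006); P=W[r]; print('rim',r.sum(),cv2.minAreaRect((P[:,:2]*1000).astype(np.float32)))
# label and lid plane
lab=m&(hsv[:,:,1]<80)&(hsv[:,:,2]>120); lab[205:]=0; P=W[lab]; print('label',lab.sum(),np.nanmedian(P,0))
for u,v in [(388,172),(478,186),(497,214),(394,208),(496,225),(400,190),(470,200),(437,189),(375,262),(456,269),(373,258),(458,265)]: print(u,v,W[v,u].round(4))
```

```text
handle top n 147 [0.52231752 0.18064287 0.07397134] [0.51009987 0.16034717 0.05608075] [0.53665924 0.20205751 0.07873858] ((522.9412231445312, 181.46771240234375), (40.14519500732422, 19.485042572021484), 75.74978637695312)
foot 174 [0.51536389 0.1735415  0.02483933]
stamp all ((518.3529663085938, 194.72802734375), (137.66696166992188, 103.90061950683594), 79.7318344116211)
tray rim ((518.8885498046875, 194.2301025390625), (141.12109375, 108.16490173339844), 81.38298034667969)
rack top [0.67697228 0.02354888 0.13572925] ((502.0482177734375, -5.020519256591797), (349.5785217285156, 50.395835876464844), 1.5130811929702759)
rim 547 ((518.93212890625, -203.12808227539062), (203.5952606201172, 208.62730407714844), 79.38966369628906)
label 4290 [ 0.65422024 -0.3134522   0.00081222]
388 172 [ 0.6314 -0.1284  0.1174]
478 186 [ 6.212e-01 -3.974e-01  4.000e-04]
497 214 [ 0.5058 -0.3064  0.2818]
394 208 [ 0.5209 -0.1051  0.2726]
496 225 [ 0.5147 -0.4385  0.0007]
400 190 [ 0.5623 -0.1255  0.2431]
470 200 [ 0.5434 -0.2768  0.2272]
437 189 [ 0.5751 -0.2205  0.1883]
375 262 [ 4.232e-01 -1.090e-01  3.000e-04]
456 269 [ 0.4018 -0.2838  0.1003]
373 258 [ 0.4333 -0.1034  0.0052]
458 265 [ 0.4117 -0.327  -0.0006]
```

View pics/c1.png

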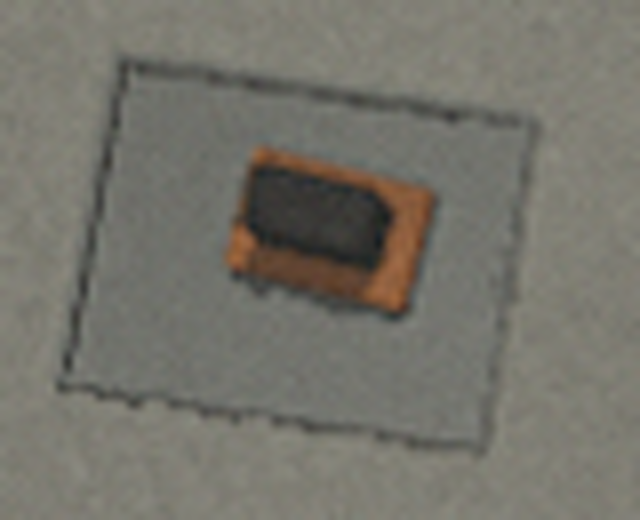

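View pics/c2.png

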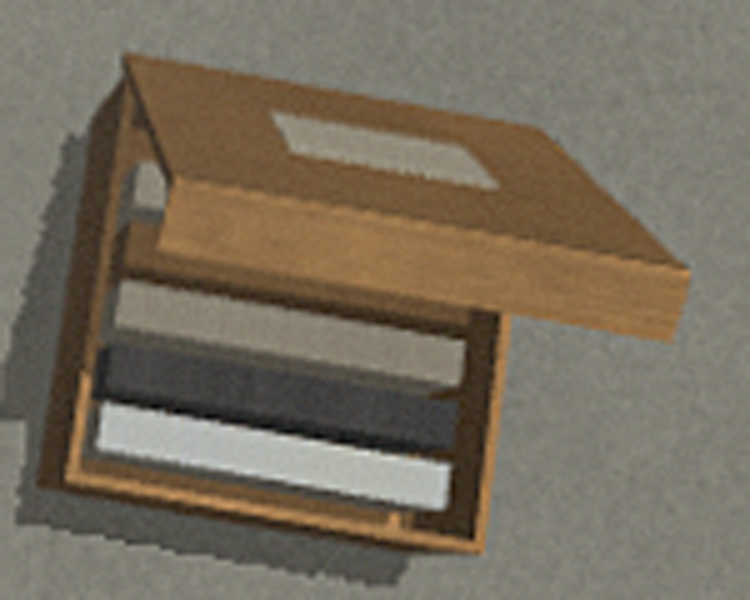

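The crop confirms the target: orange-brown wooden foot and black handle at top-view pixel (261,223), inside the tray. The lid label is at about (437,189). Next I'll fit the lid plane and the hinge.

```bash
cat >> h.py <<'E'
def rotz(a): c,s=np.cos(a),np.sin(a); return np.array([[c,-s],[s,c]])
E
python3 - <<'E'
from h import *
W=load('top'); Z=W[:,:,2]
# lid face polygon in image from crop (5x, offset 360,160)
poly=np.array([[135,62],[535,132],[672,258],[180,175]])/5+[360,160]
m=np.zeros((400,640),np.uint8); cv2.fillPoly(m,[poly.astype(np.int32)],1); m=cv2.erode(m,np.ones((3,3)))>0
P=W[m&(Z>.09)]; 
for _ in range(5):
    c=P.mean(0); n=np.linalg.svd(P-c)[2][2]; n*=np.sign(n[2]); r=(P-c)@n; P=P[abs(r)<.006]
th=np.arccos(n[2]); print('lid n',n,'theta',th,'yaw',np.degrees(np.arctan2(n[1],n[0])),len(P),r.std(), 'height range',P[:,2].min(),P[:,2].max())
yaw=np.arctan2(n[1],n[0])
# hinge: outer face is plane offset .008 from hinge ; find hinge dist along box x
ex=np.array([np.cos(yaw),np.sin(yaw)]); ey=np.array([-np.sin(yaw),np.cos(yaw)])
# point on outer face: a=ex.p ; plane n.(p-c)=0 ; hinge at z=.1, n.(h-c)=-.008
ha=(c[:2]@ex)+(-.008-n[2]*(.1-c[2]))/np.hypot(*n[:2])
b=P[:,:2]@ey; print('hinge along ex',ha,'lateral range',np.percentile(b,[.5,99.5]))
# rim of the box: points z .095-.105 near/left/right
R=np.zeros((400,640),bool);R[160:290,360:510]=1
Q=W[R&(abs(Z-.1)<.006)]; A=Q[:,:2]@ex; B=Q[:,:2]@ey
print('rim ex',np.percentile(A,[.5,2,50,98]),'ey',np.percentile(B,[.5,2,98,99.5]))
S=load('side'); im=cv2.imread('pics/side_rgb.png')
Zs=S[:,:,2];R=np.zeros((400,640),bool);R[230:370,290:470]=1
Q=S[R&(abs(Zs-.1)<.004)]; A=Q[:,:2]@ex; B=Q[:,:2]@ey
print('side rim',len(Q),np.percentile(A,[.5,2,98,99.5]),np.percentile(B,[.5,2,98,99.5]))
mid=None
E
```

```text
lid n [ 0.86507437 -0.16006397  0.47542177] theta 1.0753529465521403 yaw -10.482832426332378 1685 0.0006097098358830076 height range 0.11600002142606072 0.2765647385746829
hinge along ex 0.6435419792919042 lateral range [-0.20177596 -0.01165532]
rim ex [0.44311549 0.44387327 0.48217755 0.65002033] ey [-0.20690399 -0.20615913 -0.006465   -0.00602656]
side rim 1598 [0.44362175 0.44395339 0.64385101 0.64479429] [-0.20889071 -0.20838919 -0.00908133 -0.00792061]
```

```bash
python3 -m pendant '[[0.01,-0.02,0.03,0,0,0.02],[0.025,-0.05,0.06,0,0,0.04],[0.04,-0.08,0.085,0,0,0.06],[0.055,-0.11,0.11,0,0,0.08],[0.072,-0.14,0.125,0,0,0.1],[0.09,-0.175,0.136,0,0,0.12],[0.107,-0.21,0.136,0,0,0.145],[0.125,-0.245,0.136,0,0,0.145]]' 1
```

```text
time: 0.77
ee_pos: [0.2948, 0.2499, 0.3328]
eef_rot: [0.285, 3.127, -0.001]
ft_force: [0.2, 0.1, -0.0]
width: -0.0002
```

```bash
python3 -m pendant '[[0.017,-0.034,0,0,0,0],[0.034,-0.068,0,0,0,0],[0.051,-0.102,0,0,0,0],[0.068,-0.136,0,0,0,0],[0.085,-0.17,0,0,0,0],[0.102,-0.204,0,0,0,0],[0.119,-0.238,0,0,0,0],[0.136,-0.272,0,0,0,0]]'
```

```text
time: 1.43
ee_pos: [0.4311, -0.0239, 0.3324]
eef_rot: [0.286, 3.128, -0.001]
ft_force: [1.0, 0.8, 1.0]
width: 0.0
```

```bash
python3 -m pendant '[[0.018,-0.033,0,0,0,0],[0.037,-0.066,0,0,0,0],[0.055,-0.1,0,0,0,0],[0.074,-0.135,0,0,0,0],[0.09,-0.165,0,0,0,0],[0.1,-0.183,0,0,0,0],[0.1,-0.183,-0.015,0,0,0],[0.1,-0.183,-0.03,0,0,0]]'
```

```text
time: 2.1
ee_pos: [0.5319, -0.209, 0.3008]
eef_rot: [-0.29, -3.128, 0.0]
ft_force: [0.4, 0.8, -0.2]
width: 0.0002
```

```bash
python3 -m pendant '[[-0.003,0.0005,-0.02,0,0,0],[-0.007,0.001,-0.033,0,0,0],[-0.01,0.002,-0.041,0,0,0],[-0.018,0.003,-0.046,0,0,0],[-0.025,0.005,-0.051,0,0,0],[-0.032,0.006,-0.057,0,0,0],[-0.039,0.007,-0.063,0,0,0],[-0.046,0.0085,-0.07,0,0,0]]'
```

```text
time: 2.77
ee_pos: [0.4854, -0.2003, 0.23]
eef_rot: [-0.29, -3.127, -0.0]
ft_force: [-0.3, 0.6, 1.2]
width: -0.0002
```

```bash
python3 -m pendant '[[-0.006,0.001,-0.006,0,0,0],[-0.012,0.002,-0.0125,0,0,0],[-0.018,0.003,-0.019,0,0,0],[-0.023,0.004,-0.0265,0,0,0],[-0.028,0.005,-0.034,0,0,0],[-0.032,0.006,-0.0425,0,0,0],[-0.036,0.007,-0.051,0,0,0],[-0.04,0.0075,-0.0595,0,0,0]]'
```

```text
time: 3.43
ee_pos: [0.4448, -0.1925, 0.1694]
eef_rot: [-0.29, -3.126, -0.001]
ft_force: [-0.2, 0.3, 0.1]
width: 0.0002
```

```bash
python3 -m pendant '[[-0.003,0.0005,-0.008,0,0,0],[-0.005,0.001,-0.016,0,0,0],[-0.007,0.001,-0.024,0,0,0],[-0.009,0.002,-0.032,0,0,0],[-0.01,0.002,-0.039,0,0,0],[-0.011,0.002,-0.045,0,0,0],[-0.012,0.002,-0.05,0,0,0],[-0.012,0.002,-0.054,0,0,0]]'
```

```text
time: 4.1
ee_pos: [0.4326, -0.1904, 0.1148]
eef_rot: [-0.29, -3.126, -0.001]
ft_force: [0.0, -0.2, 0.3]
width: 0.0003
```

```bash
python3 -m pendant '[[0,0,-0.002,0,0,0],[0,0,-0.004,0,0,0],[0,0,-0.006,0,0,0],[0,0,-0.007,0,0,0],[0,0,-0.008,0,0,0],[0,0,-0.008,0,0,0]]'
python3 - <<'E'
from h import *
snap('side','side1.png')
E
```

```text
time: 4.6
ee_pos: [0.4326, -0.1904, 0.1068]
eef_rot: [-0.29, -3.126, -0.001]
ft_force: [0.7, -0.1, 0.6]
width: -0.0001
```

View pics/side1.png

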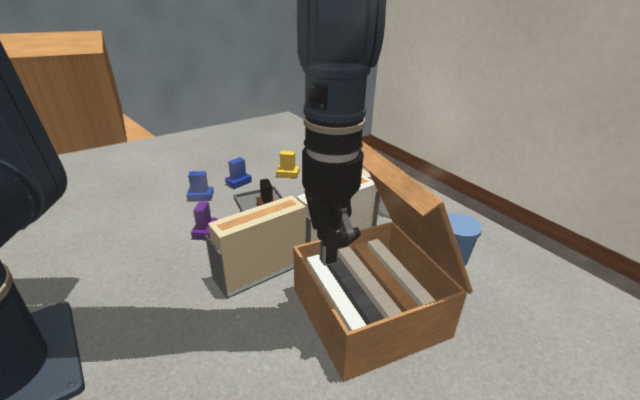

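The side view shows the fingertips inside the front of the open box, around (330,255), with the lid still open behind them. The fingers slipped off the front of the lid edge instead of catching its outer face. I'll raise straight up, which is clear of the lid, and remeasure the lid.

```bash
python3 -m pendant '[[-0.005,0.001,0.03,0,0,0],[-0.01,0.002,0.06,0,0,0],[-0.01,0.002,0.095,0,0,0],[-0.01,0.002,0.13,0,0,0],[-0.01,0.002,0.165,0,0,0],[-0.01,0.002,0.2,0,0,0],[-0.01,0.002,0.22,0,0,0],[-0.01,0.002,0.22,0,0,0]]'
cat > lid.py <<'E'
from h import *
ex=np.array([.9833,-.1819]); ey=np.array([.1819,.9833])
for n in('side','top'):
    snap(n,n+'2.png'); W=load(n).reshape(-1,3); W=W[~np.isnan(W).any(1)]
    a=W[:,:2]@ex; b=W[:,:2]@ey; h=.6435-a; q=(abs(b+.107)<.1)&(h>-.03)&(h<.24)&(W[:,2]>.108)&(W[:,2]<.32)
    h=h[q];z=W[q,2]
    # hist in h bins: z min/max
    for lo in np.arange(-.02,.22,.02):
        s=(h>=lo)&(h<lo+.02)
        if s.sum(): print(n,round(lo+.01,2),s.sum(),np.percentile(z[s],[2,50,98]).round(3))
E
python3 lid.py
```

```text
time: 5.32
ee_pos: [0.4243, -0.1895, 0.3329]
eef_rot: [0.289, 3.121, -0.006]
ft_force: [-0.5, -1.0, 0.2]
width: 0.0002
side 0.01 549 [0.109 0.123 0.137]
side 0.03 759 [0.138 0.156 0.173]
side 0.05 870 [0.175 0.193 0.21 ]
side 0.07 379 [0.21  0.219 0.245]
side 0.09 872 [0.25  0.278 0.281]
side 0.11 1402 [0.266 0.271 0.276]
top -0.01 76 [0.108 0.113 0.118]
top 0.01 350 [0.118 0.136 0.152]
top 0.03 391 [0.154 0.173 0.19 ]
top 0.05 449 [0.192 0.21  0.228]
top 0.07 512 [0.228 0.246 0.265]
top 0.09 870 [0.266 0.28  0.284]
top 0.11 865 [0.268 0.273 0.278]
```

Run:
```python
from h import *
def proj(n,X):
    p,f=K(n); c=np.array(p['R'])@X+np.array(p['t']); x,y=c[:2]/c[2]; s=1+p['k1']*(x*x+y*y); return f*x*s+p['cx'],f*y*s+p['cy'],c[2]
print(proj('side',np.array([.4326,-.1904,.1068])),proj('side',np.array([.4243,-.1895,.3329])),proj('top',np.array([.4243,-.1895,.3329])))
im=cv2.imread('pics/side2.png')[0:300,200:520]; cv2.imwrite('pics/c3.png',cv2.resize(im,None,fx=2,fy=2))
```

```text
(np.float64(326.17727815530776), np.float64(278.3910781725085), np.float64(0.5729871613233932)) (np.float64(325.8437345602875), np.float64(138.06905222441105), np.float64(0.45115029300743015)) (np.float64(450.61996616459726), np.float64(256.4828652724839), np.float64(0.6893597803291108))
```

View pics/c3.png

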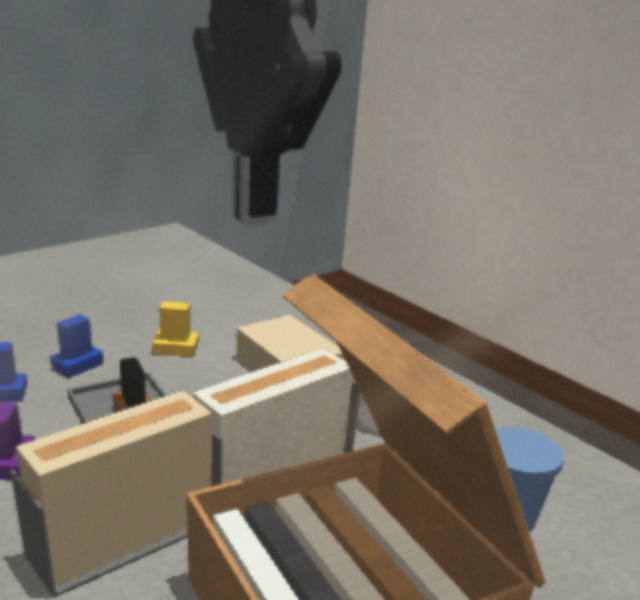

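The crop shows the fingertip at side pixel (327,110), but the reported TCP projects to (326,138). I'll check the tip's true position with depth.

Run:
```python
from h import *
S=load('side')
for v in range(84,116,4): print(v,S[v,322].round(3),S[v,328].round(3),S[v,334].round(3))
T=load('top'); m=(T[:,:,2]>.3)&(T[:,:,2]<.5); P=T[m]; print(m.sum(), P.min(0),P.max(0))
q=P[P[:,2]<.38]; print(len(q), q.mean(0) if len(q) else '', q.min(0) if len(q) else '')
```

```text
84 [ 0.413 -0.195  0.399] [ 0.415 -0.203  0.4  ] [ 0.423 -0.203  0.399]
88 [ 0.413 -0.195  0.394] [ 0.416 -0.202  0.396] [ 0.423 -0.203  0.395]
92 [ 0.414 -0.193  0.39 ] [ 0.416 -0.203  0.392] [ 0.423 -0.204  0.391]
96 [ 0.414 -0.194  0.385] [ 0.416 -0.202  0.387] [ 0.423 -0.204  0.387]
100 [ 0.414 -0.194  0.381] [ 0.417 -0.202  0.383] [ 0.425 -0.201  0.381]
104 [ 0.414 -0.195  0.377] [ 0.416 -0.202  0.378] [ 0.424 -0.204  0.378]
108 [ 0.414 -0.195  0.372] [ 0.417 -0.202  0.374] [ 0.429 -0.197  0.371]
112 [ 0.414 -0.194  0.368] [ 0.422 -0.196  0.367] [ 1.845  1.663 -0.408]
608 [ 0.38840435 -0.18801185  0.3704295 ] [ 0.44633499 -0.12704133  0.49995624]
6 [ 0.4149368  -0.18353693  0.37389568] [ 0.41371508 -0.18801185  0.3704295 ]
```

Both cameras put the true tip at z≈0.367, against a reported TCP z of 0.333. So the real fingertip is about 34 mm higher than reported, while x and y agree. That explains why the fingers passed over the lid. From here I'll apply that offset.

```bash
python3 -m pendant '[[0.035,-0.006,0,0,0,0],[0.07,-0.012,0,0,0,0],[0.1,-0.018,0,0,0,0],[0.12,-0.02,-0.015,0,0,0],[0.12,-0.02,-0.045,0,0,0],[0.12,-0.02,-0.07,0,0,0],[0.12,-0.02,-0.082,0,0,0],[0.12,-0.02,-0.085,0,0,0]]'
python3 - <<'E'
from h import *
snap('side','side3.png'); S=load('side'); ex=np.array([.9833,-.1819]); ey=np.array([.1819,.9833])
im=cv2.imread('pics/side3.png')[60:360,260:520]; cv2.imwrite('pics/c4.png',cv2.resize(im,None,fx=2,fy=2))
E
```

```text
time: 6.08
ee_pos: [0.541, -0.2075, 0.2366]
eef_rot: [-0.289, -3.119, -0.005]
ft_force: [-0.6, 0.4, -0.6]
width: -0.0002
```

View pics/c4.png

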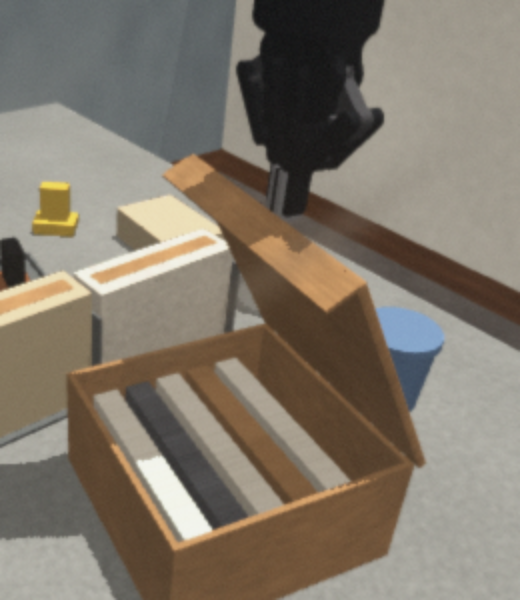

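The crop shows the fingertips behind the raised lid edge, just above the outer face at about (290,212) in the crop, which is side pixel (405,166). I'll check the state and the tip depth there.

```bash
python3 -m pendant '[[0,0,0,0,0,0],[0,0,0,0,0,0]]'
python3 - <<'E'
from h import *
S=load('side')
for v in range(146,170,3): print(v,S[v,400].round(3),S[v,406].round(3),S[v,410].round(3))
s=manip.get_state(); print(s['joint_positions'],s['ee_pos'],s['eef_rot'])
E
```

```text
time: 6.3
ee_pos: [0.5411, -0.2077, 0.2383]
eef_rot: [-0.289, -3.12, -0.004]
ft_force: [0.5, -0.6, 0.7]
width: -0.0003
146 [ 0.53  -0.211  0.307] [ 0.534 -0.218  0.308] [ 0.527 -0.23   0.314]
149 [ 0.531 -0.211  0.302] [ 0.533 -0.219  0.304] [ 0.538 -0.222  0.305]
152 [ 0.531 -0.212  0.298] [ 0.533 -0.22   0.301] [ 0.54  -0.22   0.299]
155 [ 0.53  -0.213  0.294] [ 0.533 -0.221  0.297] [ 0.537 -0.224  0.297]
158 [ 0.531 -0.213  0.29 ] [ 0.534 -0.221  0.292] [ 0.54  -0.222  0.291]
161 [ 0.531 -0.214  0.286] [ 0.535 -0.221  0.288] [ 0.542 -0.221  0.286]
164 [ 0.532 -0.213  0.281] [ 0.535 -0.221  0.283] [ 0.541 -0.223  0.282]
167 [ 0.534 -0.213  0.275] [ 0.537 -0.22   0.278] [ 0.55  -0.217  0.273]
[-4.81950704e-01  2.20484206e-01  3.72293272e-01  1.73086434e+00
 -3.98461280e-04 -2.97049306e-01] [ 0.54113646 -0.20772176  0.23825894] [-0.28930671 -3.12041529 -0.00433645]
```

```bash
python3 -m pendant '[[-0.002,0,-0.008,0,0,0],[-0.008,0.0015,-0.015,0,0,0],[-0.016,0.003,-0.021,0,0,0],[-0.023,0.004,-0.027,0,0,0],[-0.031,0.006,-0.033,0,0,0],[-0.038,0.007,-0.039,0,0,0],[-0.044,0.008,-0.046,0,0,0],[-0.051,0.0095,-0.054,0,0,0]]'; python3 lid.py | grep top
```

```text
time: 6.97
ee_pos: [0.4911, -0.1989, 0.1865]
eef_rot: [-0.29, -3.125, -0.001]
ft_force: [0.2, 0.3, 1.1]
width: -0.0002
top -0.01 101 [0.108 0.109 0.112]
top 0.01 511 [0.111 0.119 0.128]
top 0.03 478 [0.127 0.135 0.143]
top 0.05 417 [0.142 0.151 0.16 ]
top 0.07 382 [0.159 0.168 0.177]
top 0.09 285 [0.175 0.184 0.193]
top 0.11 274 [0.193 0.202 0.314]
top 0.13 627 [0.21  0.222 0.318]
top 0.15 866 [0.224 0.23  0.236]
top 0.17 565 [0.21  0.219 0.227]
```

```bash
python3 -m pendant '[[-0.006,0.001,-0.007,0,0,0],[-0.012,0.002,-0.014,0,0,0],[-0.018,0.003,-0.021,0,0,0],[-0.023,0.004,-0.028,0,0,0],[-0.027,0.005,-0.036,0,0,0],[-0.031,0.006,-0.045,0,0,0],[-0.035,0.0065,-0.053,0,0,0],[-0.038,0.007,-0.06,0,0,0]]'; python3 lid.py | grep top
```

```text
time: 7.73
ee_pos: [0.4527, -0.1918, 0.126]
eef_rot: [-0.29, -3.124, -0.002]
ft_force: [1.3, -0.1, -0.1]
width: 0.0
top -0.01 72 [0.108 0.11  0.112]
top 0.01 599 [0.108 0.112 0.117]
top 0.03 635 [0.113 0.118 0.122]
top 0.05 652 [0.119 0.124 0.128]
top 0.07 632 [0.125 0.13  0.135]
top 0.09 537 [0.132 0.136 0.14 ]
top 0.11 430 [0.138 0.142 0.146]
top 0.13 369 [0.143 0.147 0.297]
top 0.15 338 [0.15  0.155 0.314]
top 0.17 581 [0.155 0.162 0.314]
top 0.19 828 [0.139 0.162 0.313]
top 0.21 48 [0.135 0.139 0.318]
```

```bash
python3 -m pendant '[[-0.002,0,-0.007,0,0,0],[-0.004,0.001,-0.014,0,0,0],[-0.005,0.001,-0.021,0,0,0],[-0.006,0.001,-0.027,0,0,0],[-0.007,0.001,-0.033,0,0,0],[-0.008,0.0015,-0.038,0,0,0],[-0.009,0.002,-0.043,0,0,0],[-0.009,0.002,-0.047,0,0,0]]'
python3 -m pendant '[[0,0,-0.002,0,0,0],[0,0,-0.004,0,0,0],[0,0,-0.006,0,0,0],[0,0,-0.008,0,0,0],[0,0,-0.009,0,0,0],[0,0,-0.01,0,0,0]]'; python3 lid.py | grep top
```

```text
time: 8.5
ee_pos: [0.4419, -0.1889, 0.0769]
eef_rot: [-0.29, -3.12, -0.004]
ft_force: [-0.1, -0.2, 0.8]
width: 0.0
time: 9.0
ee_pos: [0.4418, -0.189, 0.0737]
eef_rot: [-0.29, -3.122, -0.002]
ft_force: [-10.9, 6.2, 33.2]
width: 0.0003
top -0.01 38 [0.108 0.109 0.112]
top 0.01 506 [0.108 0.11  0.112]
top 0.03 474 [0.108 0.11  0.113]
top 0.05 497 [0.108 0.11  0.113]
top 0.07 499 [0.108 0.11  0.113]
top 0.09 489 [0.108 0.11  0.113]
top 0.11 404 [0.108 0.11  0.113]
top 0.13 309 [0.108 0.11  0.113]
top 0.15 292 [0.108 0.11  0.301]
top 0.17 415 [0.108 0.203 0.306]
top 0.19 507 [0.108 0.112 0.309]
top 0.21 172 [0.108 0.274 0.305]
```

The lid is closed: flat at z≈0.109–0.110 across its whole depth. Contact at reported z 0.0737 confirms the tip offset of about +0.035. Next I'll lift off and go over the rack to the stamp.

```bash
python3 -m pendant '[[0,0,0.03,0,0,0],[0,0,0.07,0,0,0],[0.003,0.01,0.105,0,0,0.1],[0.01,0.03,0.135,0,0,0.22],[0.02,0.06,0.155,0,0,0.34],[0.03,0.09,0.165,0,0,0.46],[0.04,0.125,0.165,0,0,0.58],[0.05,0.16,0.165,0,0,0.7]]'
python3 - <<'E'
from h import *
snap('top'); im=cv2.imread('pics/top_rgb.png'); W=load('top'); Z=W[:,:,2]; hsv=cv2.cvtColor(im,cv2.COLOR_BGR2HSV)
m=np.zeros((400,640),bool); m[195:300,360:520]=1; m&=abs(Z-.109)<.006
l=m&(hsv[:,:,1]<85); n,lab,st,_=cv2.connectedComponentsWithStats(l.astype(np.uint8)); k=1+np.argmax(st[1:,4]); P=W[lab==k]; print('label',st[k],P.mean(0),cv2.minAreaRect((P[:,:2]*1000).astype(np.float32)))
sub=np.zeros((400,640),bool); sub[200:250,230:290]=1
P=W[sub&(Z>.065)]; r=P[:,:2]; c=r.mean(0); v=np.linalg.svd(r-c)[2][0]; print('handle',len(P),P.mean(0),np.degrees(np.arctan2(-v[0],v[1])))
f=sub&(Z>.015)&(hsv[:,:,1]>110)|sub&(Z>.055); P=W[f]; cnt=np.argwhere(f)[:,::-1].astype(np.float32); print('foot px',cv2.minAreaRect(cnt))
print(hsv[222,260],Z[222,260])
E
```

```text
time: 9.77
ee_pos: [0.493, -0.0279, 0.2404]
eef_rot: [0.806, -3.033, 0.004]
ft_force: [1.1, 0.1, 0.1]
width: -0.0
label [449 238  14  24  25] [ 0.44717492 -0.28597634  0.10898374] ((445.343017578125, -284.0609436035156), (5.733112812042236, 62.49470520019531), 57.48146438598633)
handle 139 [0.52270467 0.18107983 0.07447464] 166.06141769869484
foot px ((260.85296630859375, 223.0882568359375), (23.040882110595703, 14.794671058654785), 14.03624439239502)
[23 15 69] 0.07827367487028122
```

```bash
python3 -m pendant '[[0.004,0.03,0,0,0,0.115],[0.009,0.06,0,0,0,0.23],[0.013,0.09,0,0,0,0.345],[0.018,0.125,0,0,0,0.46],[0.024,0.16,0,0,0,0.575],[0.029,0.19,-0.01,0,0,0.69],[0.03,0.209,-0.04,0,0,0.806],[0.03,0.209,-0.075,0,0,0.806]]' -1
python3 -m pendant '[[0,0,-0.03,0,0,0],[0,0,-0.05,0,0,0],[0,0,-0.05,0,0,0]]'
python3 - <<'E'
from h import *
snap('side','side5.png'); snap('top'); im=cv2.imread('pics/top_rgb.png')[170:270,200:320]
a=cv2.imread('pics/side5.png')[90:240,180:340]
cv2.imwrite('pics/c5.png',np.hstack([cv2.resize(a,(480,450)),cv2.resize(im,(310,450))]))
E
```

```text
time: 10.48
ee_pos: [0.526, 0.1924, 0.1661]
eef_rot: [-1.954, 2.455, 0.003]
ft_force: [0.5, -0.1, 0.1]
width: 0.0854
time: 10.73
ee_pos: [0.5216, 0.1916, 0.1096]
eef_rot: [1.953, -2.453, -0.011]
ft_force: [-1.1, -0.3, -0.3]
width: 0.0853
```

View pics/c5.png

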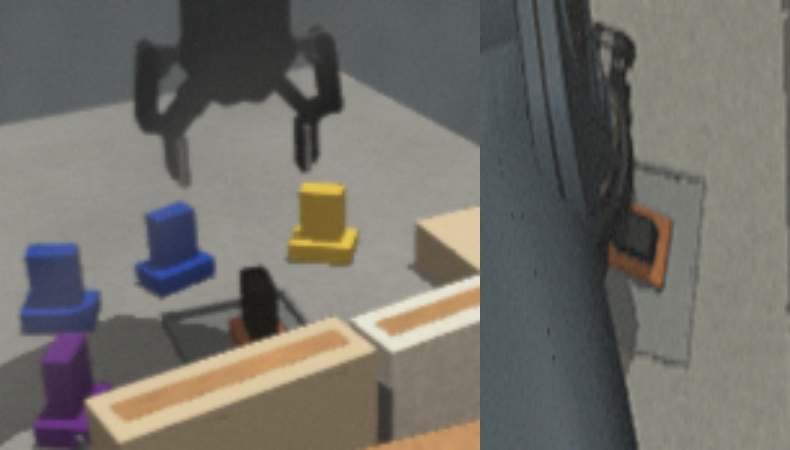

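The jaws are open above the stamp, with tips at side pixels of about (240,150) and (281,145). The handle sits below at about (266,190). I'll measure the tips with depth.

Run:
```python
from h import *
S=load('side'); Z=S[:,:,2]
for (u0,u1) in((228,248),(274,288)):
    m=np.zeros((400,640),bool); m[130:156,u0:u1]=1; m&=(Z>.1)&(S[:,:,1]<.3)&(S[:,:,1]>.1)
    P=S[m]; q=P[P[:,2]<P[:,2].min()+.015]; print(len(P),P.min(0),'tip mean',q.mean(0),q.max(0))
m=np.zeros((400,640),bool); m[175:205,255:280]=1; m&=(Z>.03)&(Z<.085)&(S[:,:,1]>.12); P=S[m]; print('handle',P.min(0),P.max(0),P[P[:,2]>.07].mean(0))
print(manip.get_state()['ee_pos'])
```

```text
195 [0.45099477 0.18680605 0.15687422] tip mean [0.47333778 0.19361702 0.16582224] [0.47855741 0.2111887  0.17141412]
125 [0.56138624 0.1667903  0.15539671] tip mean [0.56647074 0.1747383  0.16456555] [0.57542798 0.1916266  0.17019662]
handle [0.50920451 0.15778739 0.03012562] [0.53779865 0.20062225 0.07432668] [0.52228535 0.17861831 0.07247602]
[0.52511384 0.19208695 0.11542188]
```

```bash
python3 -m pendant '[[-0.001,-0.006,0,0,0,0],[-0.001,-0.011,-0.01,0,0,0],[-0.001,-0.011,-0.035,0,0,0],[-0.001,-0.011,-0.06,0,0,0],[-0.001,-0.011,-0.085,0,0,0],[-0.001,-0.011,-0.1,0,0,0],[-0.001,-0.011,-0.108,0,0,0],[-0.001,-0.011,-0.111,0,0,0]]'
python3 -m pendant '[[0,0,0,0,0,0],[0,0,0,0,0,0]]'
```

```text
time: 11.5
ee_pos: [0.5237, 0.1803, 0.0036]
eef_rot: [-1.955, 2.458, 0.005]
ft_force: [0.1, 0.9, 0.5]
width: 0.0856
time: 11.67
ee_pos: [0.525, 0.1802, 0.0051]
eef_rot: [-1.953, 2.457, 0.003]
ft_force: [0.0, 0.8, 0.2]
width: 0.0853
```

```bash
python3 -m pendant '[[0,0,0,0,0,0],[0,0,0,0,0,0],[0,0,0,0,0,0],[0,0,0,0,0,0],[0,0,0,0,0,0],[0,0,0,0,0,0],[0,0,0,0,0,0],[0,0,0,0,0,0]]' 1
```

```text
time: 12.33
ee_pos: [0.5253, 0.1804, 0.0054]
eef_rot: [-1.953, 2.457, 0.003]
ft_force: [-0.1, 0.4, 2.9]
width: 0.0215
```

The grip closed at 21.5 mm, which matches the handle. Lifting straight up.

```bash
python3 -m pendant '[[0,0,0.01,0,0,0],[0,0,0.03,0,0,0],[0,0,0.055,0,0,0],[0,0,0.085,0,0,0],[0,0,0.115,0,0,0],[0,0,0.145,0,0,0],[0,0,0.175,0,0,0],[0,0,0.2,0,0,0]]'
python3 -m pendant '[[0,0,0.005,0,0,0],[0,0,0.005,0,0,0],[0,0,0.005,0,0,0]]'
python3 - <<'E'
from h import *
snap('side','side6.png'); snap('top','top6.png')
S=load('side');Z=S[:,:,2]; 
im=cv2.imread('pics/top_rgb.png'); W=load('top'); Z=W[:,:,2]; hsv=cv2.cvtColor(im,cv2.COLOR_BGR2HSV)
a=cv2.imread('pics/side6.png')[20:240,160:400]; cv2.imwrite('pics/c6.png',np.hstack([cv2.resize(a,(436,400)),cv2.resize(im[160:300,355:485],(360,400))]))
E
```

```text
time: 13.0
ee_pos: [0.5252, 0.1803, 0.208]
eef_rot: [-1.952, 2.456, 0.002]
ft_force: [1.5, 0.2, -0.8]
width: 0.0213
time: 13.25
ee_pos: [0.5251, 0.1803, 0.2122]
eef_rot: [-1.952, 2.456, 0.002]
ft_force: [-0.4, -0.2, -3.0]
width: 0.0213
```

View pics/c6.png

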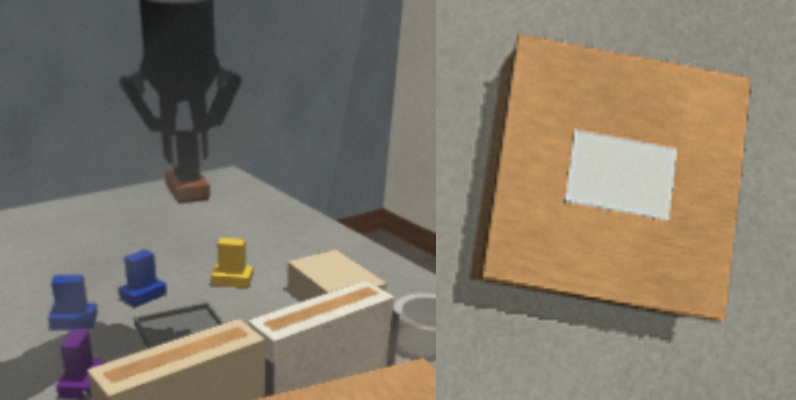

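The side view shows the stamp held upright at about (262,120). The top view shows the lid shut and the label clear at about (422,221). Now I'll measure the label and the held stamp.

```bash
cat > st.py <<'E'
from h import *
def label():
    im=cv2.imread('pics/top_rgb.png'); W=load('top'); Z=W[:,:,2]; hsv=cv2.cvtColor(im,cv2.COLOR_BGR2HSV)
    m=np.zeros((400,640),bool); m[195:250,390:455]=1; m&=(hsv[:,:,1]<60)&(hsv[:,:,2]>130)
    P=W[m]; r=P[:,:2]; c=r.mean(0); v=np.linalg.svd(r-c)[2][0]; print('label',m.sum(),P.mean(0),np.degrees(np.arctan2(-v[0],v[1])),cv2.minAreaRect((r*1000).astype(np.float32)))
    q=np.zeros((400,640),bool); q[175:265,380:470]=1; q&=(Z>.09); Q=W[q]; print('lid z',np.percentile(Q[:,2],[1,50,99]))
    A=np.c_[Q[:,:2],np.ones(len(Q))]; print('lid plane',np.linalg.lstsq(A,Q[:,2],rcond=None)[0])
E
python3 - <<'E'
from st import *
label()
S=load('side'); Z=S[:,:,2]; im=cv2.imread('pics/side_rgb.png'); hsv=cv2.cvtColor(im,cv2.COLOR_BGR2HSV)
m=np.zeros((400,640),bool); m[100:140,240:285]=1; m&=(hsv[:,:,1]>100)&(Z>.15)&(Z<.3); P=S[m]; print('foot side',m.sum(),P.min(0),P.max(0),cv2.minAreaRect((P[:,:2]*1000).astype(np.float32)))
print('bottom pct',np.percentile(P[:,2],[0,2,5,50,98]))
E
```

```text
Traceback (most recent call last):
  File "st.py", line 5, in label
    P=W[m]; r=P[:,:2]; c=r.mean(0); v=np.linalg.svd(r-c)[2][0]; print('label',m.sum(),P.mean(0),np.degrees(np.arctan2(-v[0],v[1])),cv2.minAreaRect((r*1000).astype(np.float32)))
                                      ~~~~~~~~~~~~~^^^^^
numpy.linalg.LinAlgError: SVD did not converge
```

```bash
sed -i 's/P=W\[m\];/P=W[m\&(Z>.05)];/' st.py
python3 - <<'E'
from st import *
label()
S=load('side'); Z=S[:,:,2]; im=cv2.imread('pics/side_rgb.png'); hsv=cv2.cvtColor(im,cv2.COLOR_BGR2HSV)
m=np.zeros((400,640),bool); m[100:140,240:285]=1; m&=(hsv[:,:,1]>100)&(Z>.15)&(Z<.3); P=S[m]; print('foot side',m.sum(),P.min(0),P.max(0),cv2.minAreaRect((P[:,:2]*1000).astype(np.float32)))
print('bottom pct',np.percentile(P[:,2],[0,2,5,50,98]))
E
```

```text
label 961 [ 0.51529767 -0.20446001  0.10983746] 169.7874111718702 ((515.5010375976562, -204.62136840820312), (90.17434692382812, 60.490966796875), 78.96196746826172)
lid z [0.10528933 0.10922446 0.11303289]
lid plane [-0.00031594  0.00082666  0.10954869]
foot side 42 [0.50146086 0.14865751 0.22794611] [0.53875303 0.16892245 0.23024788] ((520.849365234375, 156.68869018554688), (38.13227462768555, 19.52806854248047), 7.996499061584473)
bottom pct [0.22794611 0.22826356 0.22865194 0.2292925  0.23024667]
```

```bash
python3 -m pendant '[[0,-0.015,0,0,0,0],[0,-0.045,0,0,0,0],[0,-0.08,0,0,0,0],[-0.001,-0.115,0,0,0,0],[-0.002,-0.15,0,0,0,0.01],[-0.003,-0.185,0,0,0,0.02],[-0.004,-0.22,0,0,0,0.03],[-0.005,-0.25,0,0,0,0.04]]'
python3 -m pendant '[[0,-0.035,0,0,0,0],[0,-0.065,0,0,0,0],[0,-0.09,0,0,0,0],[-0.001,-0.11,0,0,0,0],[-0.001,-0.122,0,0,0,0],[-0.002,-0.127,-0.005,0,0,0],[-0.002,-0.128,-0.01,0,0,0],[-0.002,-0.128,-0.01,0,0,0]]'
python3 -m pendant '[[0,0,0,0,0,0],[0,0,0,0,0,0]]'
```

```text
time: 14.02
ee_pos: [0.5173, -0.0718, 0.2075]
eef_rot: [2.002, -2.418, -0.01]
ft_force: [0.9, 0.5, -1.1]
width: 0.0206
time: 14.68
ee_pos: [0.5142, -0.1985, 0.195]
eef_rot: [2.001, -2.417, -0.017]
ft_force: [-0.3, 0.1, -1.8]
width: 0.0213
time: 14.85
ee_pos: [0.514, -0.1969, 0.1943]
eef_rot: [2.003, -2.415, -0.02]
ft_force: [-0.2, 0.3, -1.0]
width: 0.0212
```

```bash
cat > turn.py <<'E'
from scipy.spatial.transform import Rotation as Ro
import numpy as np
from station import manip
def turn(yy=169.5):
    s=manip.get_state(); R=Ro.from_rotvec(s['eef_rot']); a=np.radians(yy); y=np.array([np.cos(a),np.sin(a),0]); z=np.array([0,0,-1.]); 
    D=Ro.from_matrix(np.c_[np.cross(y,z),y,z]); t=(D*R.inv()).as_rotvec(); print('pos',s['ee_pos'].round(4),'turn',t.round(4),'f',s['ft_force'].round(1),'v',abs(s['joint_velocities']).max().round(4))
turn()
E
cat > view.py <<'E'
import sys
from st import *
snap('side','sv.png')
S=load('side'); Z=S[:,:,2]; im=cv2.imread('pics/side_rgb.png'); hsv=cv2.cvtColor(im,cv2.COLOR_BGR2HSV)
ex=np.array([.9833,-.1819]); ey=np.array([.1819,.9833])
a=S[:,:,:2]@ex-.5440; b=S[:,:,:2]@ey+.1073   # rel. to label centre (.5152,-.2045)
zl=float(sys.argv[1])  # rough bottom z
m=(abs(a)<.06)&(abs(b)<.06)&(Z>zl-.01)&(Z<zl+.027)&(Z>.113)&(hsv[:,:,1]>70)
A,B,z=a[m],b[m],Z[m]; print(m.sum(),'z',np.percentile(z,[1,5,50,95,99]).round(4))
for nm,X in(('a',A),('b',B)): print(nm,np.percentile(X,[1,3,50,97,99]).round(4))
t=z>np.percentile(z,97)-.002
P=np.c_[A,B][t]; print('top',t.sum(),P.min(0),P.max(0))
# -b face (facing camera) plane & -a face
v,u=np.where(m); print('px',u.min(),u.max(),v.min(),v.max())
h=(abs(a)<.04)&(abs(b)<.04)&(Z>zl+.03)&(Z<zl+.075); print('handle/finger a,b',np.percentile(a[h],[2,98]).round(4),np.percentile(b[h],[2,98]).round(4))
c=im[max(0,v.min()-70):v.max()+60,u.min()-60:u.max()+60]; cv2.imwrite('pics/'+sys.argv[2],cv2.resize(c,None,fx=3,fy=3,interpolation=cv2.INTER_CUBIC))
E
python3 turn.py; python3 view.py .19 c7.png
```

```text
pos [ 0.514  -0.1969  0.1943] turn [-0.0073 -0.011   0.0025] f [-0.2  0.3 -1. ] v 0.0122
759 z [0.1925 0.1942 0.2093 0.2134 0.2161]
a [-0.0229 -0.0227 -0.0143  0.014   0.0158]
b [-0.0228 -0.0224 -0.012   0.0332  0.036 ]
top 42 [-0.01768785 -0.01317515] [0.00768821 0.02700245]
px 355 398 197 229
handle/finger a,b [-0.026   0.0207] [-0.0126  0.0136]
```

View pics/c7.png

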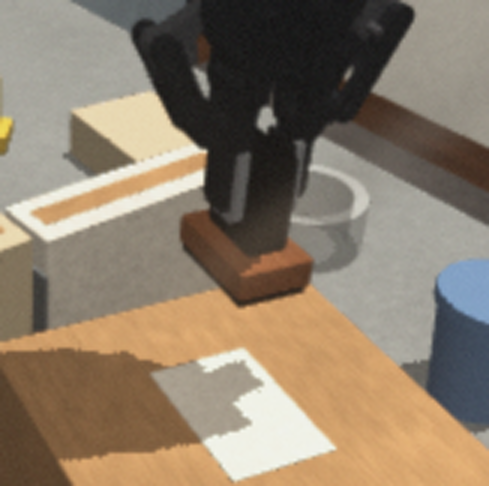

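The crop shows the held stamp above the lid, about 7 mm off the label centre along its long side. I'll correct the position and the slight tilt while lowering.

```bash
python3 -m pendant '[[0.001,-0.003,-0.008,-0.003,-0.005,0.001],[0.002,-0.006,-0.018,-0.007,-0.011,0.0025],[0.002,-0.0075,-0.028,-0.007,-0.011,0.0025],[0.002,-0.0075,-0.038,-0.007,-0.011,0.0025],[0.002,-0.0075,-0.046,-0.007,-0.011,0.0025],[0.002,-0.0075,-0.052,-0.007,-0.011,0.0025],[0.002,-0.0075,-0.055,-0.007,-0.011,0.0025],[0.002,-0.0075,-0.055,-0.007,-0.011,0.0025]]'
python3 -m pendant '[[0,0,0,0,0,0],[0,0,0,0,0,0],[0,0,0,0,0,0]]'; python3 turn.py; python3 view.py .136 c8.png
```

```text
time: 15.57
ee_pos: [0.5156, -0.2043, 0.1385]
eef_rot: [2.009, -2.415, -0.002]
ft_force: [0.3, 0.6, -1.3]
width: 0.0215
time: 15.82
ee_pos: [0.516, -0.2045, 0.1391]
eef_rot: [-2.009, 2.415, 0.0]
ft_force: [-0.2, 0.3, -1.0]
width: 0.0211
pos [ 0.516  -0.2045  0.1391] turn [-0.0002 -0.     -0.    ] f [-0.2  0.3 -1. ] v 0.0026
697 z [0.1382 0.1407 0.1555 0.16   0.1622]
a [-0.0196 -0.0194 -0.0108  0.0173  0.0192]
b [-0.0298 -0.0293 -0.0184  0.0265  0.0283]
top 41 [-0.01078698 -0.0194127 ] [0.01086303 0.01696775]
px 356 398 229 260
handle/finger a,b [-0.0234  0.0231] [-0.0196  0.0063]
```

```bash
python3 -m pendant '[[0,0,-0.004,0,0,0],[0,0,-0.008,0,0,0],[0,0,-0.012,0,0,0],[0,0,-0.015,0,0,0],[0,0,-0.0165,0,0,0],[0,0,-0.017,0,0,0],[0,0,-0.017,0,0,0],[0,0,-0.017,0,0,0]]'
python3 -m pendant '[[0,0,0,0,0,0],[0,0,0,0,0,0],[0,0,0,0,0,0],[0,0,0,0,0,0]]'; python3 turn.py; python3 view.py .119 c9.png
python3 - <<'E'
from h import *
S=load('side'); im=cv2.imread('pics/side_rgb.png'); hsv=cv2.cvtColor(im,cv2.COLOR_BGR2HSV)
ex=np.array([.9833,-.1819]); ey=np.array([.1819,.9833]); a=S[:,:,:2]@ex-.544; b=S[:,:,:2]@ey+.1073; Z=S[:,:,2]
q=(abs(a)<.09)&(b<-.04)&(b>-.09)&(Z>.09)&(Z<.13); print('lid z side',np.percentile(Z[q],[5,50,95]))
q=(a>-.017)&(a<-.012)&(b<-.005)&(b>-.027)&(Z>.125)&(Z<.15); print('foot top z',np.percentile(Z[q],[5,50,95]),q.sum())
l=(abs(a)<.06)&(abs(b)<.07)&(Z<.114)&(Z>.1)&(hsv[:,:,1]<60); print('label side a',np.percentile(a[l],[1,99]),'b',np.percentile(b[l],[1,99]))
E
```

```text
time: 16.53
ee_pos: [0.516, -0.2045, 0.1223]
eef_rot: [-2.009, 2.415, -0.0]
ft_force: [0.0, 0.6, -1.5]
width: 0.0212
time: 16.87
ee_pos: [0.5161, -0.2046, 0.1224]
eef_rot: [-2.009, 2.415, -0.0]
ft_force: [-0.2, -0.1, -1.3]
width: 0.0215
pos [ 0.5161 -0.2046  0.1224] turn [0.     0.0004 0.    ] f [-0.2 -0.1 -1.3] v 0.0015
672 z [0.1219 0.1255 0.139  0.1432 0.1454]
a [-0.0196 -0.0193 -0.0108  0.0176  0.0192]
b [-0.0296 -0.0294 -0.0184  0.0262  0.0285]
top 43 [-0.01037601 -0.01987147] [0.00935476 0.01780556]
px 356 397 238 269
handle/finger a,b [-0.0231  0.0228] [-0.0196  0.0065]
lid z side [0.10659323 0.10776582 0.1088999 ]
foot top z [0.13914227 0.14004073 0.14085821] 30
label side a [-0.02950662  0.02955133] b [-0.04547347  0.04141969]
```

View pics/c9.png

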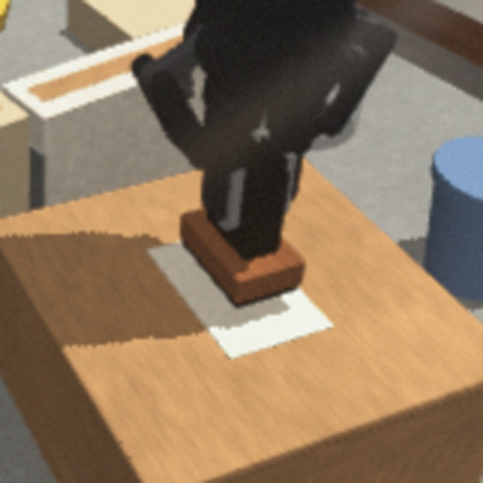

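The stamp is centred over the label and aligned with it, with a gap of about 11 mm, and at rest. Handing in.

```bash
python3 -c "
from station import manip
print(manip.hand_in())"
```

```text
the job is handed in; nothing more can be done
None
```

The lid was pressed fully closed first. I then lifted the wooden stamp with the black handle over the rack, and it is now held above the label. I handed the job in at about 17 s.

**Last checks**
- **Lid:** it measures level at about 0.109 m across its whole depth.
- **Stamp height:** the gap to the label is about 11 mm.
- **Centring:** within about 1 mm in the side camera.
- **Yaw:** the gripper is set to the hinge direction. The label's own angle measured between 10.2° and 11.0°, and I used 10.5°. I did not measure the stamp's final yaw separately.
- **Upright and still:** residual tilt is under 0.1° and the arm is at rest. The grip is 21 mm wide.

**What went wrong or disagreed**
- **First lid attempt missed:** the cameras put the fingertips about 35 mm higher than the reported position. On that pass the fingers went in front of the open lid, at about rim height, without moving it. I applied the offset after that.
- **Final press on the closed lid:** it peaked at about 33 N, which is more than was needed. The lid had been lowered slowly up to that point.
- **Camera heights:** the two cameras differ by about 1.5 mm on the lid height, so the stamp gap is uncertain by about that much.

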